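# Fit a chain guide through the slot of a chaincase

## Task

Fit the chain guide into the chaincase on the bench: its foot is wider than the slot in the lid, so tip the guide, feed one edge of the foot under the lid first, then stand it upright inside. Leave it standing by itself with its foot flat on the case floor, in the middle of the slot's width so that the lid overlaps the foot on both sides, with the blade running along the slot. Leave the sprocket, the spray can and the wrench where they are.

Things in the scene. Friction and masses are not known exactly. Their poses are not given: they have to be found in the camera images.
- case: Chaincase fixed to the bench: cast aluminium box 180 (x) by 160 (y) by 54 mm high with a grey lid. Origin: centre of its underside, on the bench; z up. Walls 6 mm thick, inner floor at 6 mm height. Room under the lid 168 by 148 mm, 44 mm high. Bolt heads 3 mm high near the lid's two x borders.
- slot (a point): Centre of the rectangular slot in the middle of the case's lid, at the level of the lid's top face, 54 mm above the bench. Axes as the case's. The slot is 50 mm wide along x (-25 to +25 mm) and 100 mm long along y (-50 to +50 mm). The lid is 4 mm thick: its underside is at 50 mm, 44 mm above the case's inner floor.
- guide_center (a point): Loose chain guide, 0.2 to 0.35 kg, standing on the bench: flat steel foot 70 (x) by 60 (y) by 6 mm, with a black plastic blade rising from its middle, 10 mm thick (x), 40 wide (y), 100 tall; 106 mm in all. Same after a half turn about z. Point: on its middle line half-way up, 53 mm above the foot's underside; x crosses the blade's flat faces, y runs along its width, z up.
- sprocket: Loose steel sprocket lying flat, about 85 mm across, 20 mm high; bystander. Origin at the centre of its underside.
- spray: Loose spray can standing upright, 60 mm across, 170 mm tall; bystander. Origin at the centre of its underside.
- wrench: Loose steel wrench lying flat, 200 mm long along its x; bystander. Origin on the bench under its middle.
There are look-alikes about, which are no part of the job. What is meant by the part that bears guide_center is not red or yellow, and is the smaller of those in its own colour.

How it is judged:
At the end, for the whole second after the job is handed in: The guide stands by itself in the case, foot flat on the case floor (within 4 mm in height), upright within 0.08 rad, its middle line within 9 mm of the middle of the slot's width and within 45 mm of the middle of its length, its blade along the slot within 0.25 rad (x of guide_center in the frame of case between -0.009 and 0.009 m and y of guide_center in the frame of case between -0.045 and 0.045 m and z of guide_center in the frame of case between 0.055 and 0.063 m and angle between guide_center's own z axis and vertical below 0.08 rad and angle between the x axis of guide_center and the x axis of case, either way round below 0.25 rad); the robot touches nothing.
It fails at once if the sprocket, the spray can or the wrench was moved more than 30 mm (distance of any of sprocket, spray, wrench from where it was at the start of the episode above 0.03 m).
It also fails if it takes over 43 s, if anything falls off the work surface, if the arm or the gripper's body presses on something with over 40 N, if the wrist force passes 120 N, or if a joint passes its speed limit or range.

## Robot

A 6-joint arm with a two-finger parallel gripper is mounted at the origin on the work surface. World frame = base frame: x ahead of the robot, y to its left, z up, the work surface at z = 0. Lengths are in m, angles in rad, forces in N, time in s.
With the tool pointing down it reaches from about 0.25 to 0.8 m from the base axis. Payload 8.5 kg.
Tool frame: the origin (TCP) lies midway between the tips of the shut fingers; the grasp point (between the pads) lies 19 mm behind it; z points along the fingers, y is the line along which they close (so a half turn about z gives the same grasp; the last joint's range is limited). The gripper opens to 85 mm and grips with 20 to 120 N. Pads are 22 mm wide; open, the fingers measure 114 mm over their backs; the gripper's body (76 mm by 85 mm) begins 54 mm behind the grasp point. The pads swing forward as they close: fully open they stand 13 mm farther back than shut.
Start: joints at [-1.225, 0.238, -0.013, 1.319, 0, 1.571], TCP at [0.178, -0.494, 0.231] pointing down, gripper open.
Joint ranges: [-2.66, 2.66], [-1.03, 1.9], [-1.14, 1.46], [-1.82, 2.27], [-1.45, 1.34], [-3.14, 3.14]. Speed limits (rad/s): [2.22, 2.22, 2.79, 3.14, 3.14, 3.14].

## Interface

Orientations are given as a unit quaternion [x, y, z, w].
In Python, from rig import state, vision, job gives the robot as it stands. The module is installed in compiled form; this text tells all that it offers.
- The arm moves only by the tool drive_tool, never from a script. Its argument "series" is a list of rows, each a list of 7 numbers: the opening, from -1 (shut) to 1 (fully open), so that 0 is half open, then the shift along the tool's x, y, z each as a share of 0.4 m, from -1 to 1, then the turn, a rotation vector about the tool's x, y, z each as a share of 180 degrees, from -1 to 1. A call has 1 to 20 rows; each row is the pose to reach, as a shift and turn from the pose commanded when the call began, along the tool's axes at that moment, turning the shorter way round; what a row does not reach only later rows make up. A row lasts 1/10 s, in which the tool goes at most 50 mm and 8.59 degrees, less where a joint would pass 70% of its speed; a pose out of reach is approached as far as the arm can. A call with a number of a shift or a turn outside -1 to 1 is refused whole. A call with a gripper value outside its range is refused whole. The fingers move at their own pace and stop on an object; "force" is the grip in N (left out, the last holds). Time passes only in rows, so rows that repeat a pose let the fingers close. It gives the time, the measured TCP pose, the force, the opening and the grip force at its end, in the units of the state.
- state(): the state, without advancing time (a new reading comes with each control period).
- vision.get_image(name): name is "scene" or "top" or "wrist"; returns the picture (384x512x3 uint8, blue, green, red); there is no depth.
- vision.camera_params(name): a dict with "fx", "fy", "cx", "cy" (pixels), "rvec" (rotation vector, rad) and "tvec" (3), from world to camera coordinates, as OpenCV has them; the wrist camera has in their place "tool_from_camera" (4x4, takes a point from camera to tool coordinates, whose origin is the TCP and whose axes are the flange's). Camera axes: x right, y down, z forward; pixel columns grow to the right and rows downward; lengths in m; the calibration is good to about 2 mm. A picture is of the moment at which its call begins: read the wrist's pose just before it. camera_params takes no time and is no camera call.
- job.finish_job(): hands the job in; it is judged then, once.
The state is a dict: "clock": time; "joint_positions": joint angles; "joint_velocities": joint speeds; "joint_torque": joint torques, N m; "eef_pos": TCP position; "ee_rot": TCP orientation; "contact_force": force on the tool from outside, world axes, zero at the start; "wrist_torque": the same for the moment, N m; "opening": opening from 0.0 (shut) to 1.0 (fully open); "finger_force": force on a finger pad.
Only numpy, scipy, OpenCV 4.12 (cv2) and the standard library are available. Lean on these libraries where they do the work, as an engineer would, in place of code of your own. Each camera call takes 0.05 s, during which the arm holds its last target. There are 200 camera calls.

## Working session

There is one attempt and no reset: what is moved stays moved. The work goes in short steps, Python scripts to look and compute and a tool call to move; the robot and the scene stay as the last step left them, time stands still between calls to the robot, and variables do not carry over. Pictures are saved under pics/ and viewed, at most 10 in all, crops included, and the job is handed in when it is done.

Besides the shell and the picture viewer there is one more tool, called after "Call:" as name([rows], argument=value, ...), one row to a line, values as JSON. drive_tool: Moves the arm, as the interface text tells. Shift numbers are shares of 0.4 m and turn numbers shares of 180 degrees, none past 1 either way. Its arguments: {"type":"object","properties":{"series":{"type":"array","items":{"type":"array","items":{"type":"number"}}},"force":{"type":"number"}},"required":["series"]}

```bash
mkdir -p pics; python3 - <<'E'
from rig import state, vision
import cv2,numpy as np
for n in("scene","top"):
    cv2.imwrite(f"pics/{n}0.png",vision.get_image(n))
    print(n,vision.camera_params(n))
print(vision.camera_params("wrist"))
print(state())
a=cv2.imread("pics/scene0.png");b=cv2.imread("pics/top0.png")
E
```

```text
scene {'fx': 379.64299324689244, 'fy': 379.64299324689244, 'cx': 257.2571655604645, 'cy': 194.11759322606815, 'rvec': array([ 1.55671341,  2.27498709, -0.67366028]), 'tvec': array([ 0.21596634, -0.42488915,  1.41072165])}
top {'fx': 354.75879736730167, 'fy': 354.75879736730167, 'cx': 256.1775403167869, 'cy': 187.88125794059593, 'rvec': array([ 2.21075533, -2.17859994,  0.08399802]), 'tvec': array([-0.01636269,  0.56847807,  1.0964108 ])}
{'fx': 318.88925533044943, 'fy': 318.88925533044943, 'cx': 257.39552230231345, 'cy': 192.2625786561915, 'tool_from_camera': array([[-5.63279148e-05, -9.49143254e-01, -3.14844532e-01,
         8.12181925e-02],
       [ 9.99999363e-01,  3.01439756e-04, -1.08763963e-03,
        -5.62033650e-04],
       [ 1.12723248e-03, -3.14844393e-01,  9.49142633e-01,
        -1.42112040e-01],
       [ 0.00000000e+00,  0.00000000e+00,  0.00000000e+00,
         1.00000000e+00]])}
{'clock': 0.1, 'joint_positions': array([-1.22502142e+00,  2.38734039e-01, -1.41526605e-02,  1.31919951e+00,
       -2.10098334e-05,  1.57079500e+00]), 'joint_velocities': array([-0.00204167, -0.00180183,  0.00185272,  0.00109357,  0.0009107 ,
        0.00017507]), 'joint_torque': array([-3.54712865e-04, -5.39719713e+01,  3.46999133e+01,  1.34624357e-02,
       -4.40614781e-05, -1.31462065e-05]), 'eef_pos': array([ 0.17780646, -0.49358616,  0.23074169]), 'ee_rot': array([ 9.85091833e-01,  1.72028094e-01, -1.21295208e-04, -6.33517843e-04]), 'contact_force': array([-0.93770013,  1.26590849, -0.47433924]), 'wrist_torque': array([-0.01451263, -0.04281381,  0.0276045 ]), 'finger_force': 0.0, 'opening': 1.0023181367907532}
```

View pics/scene0.png

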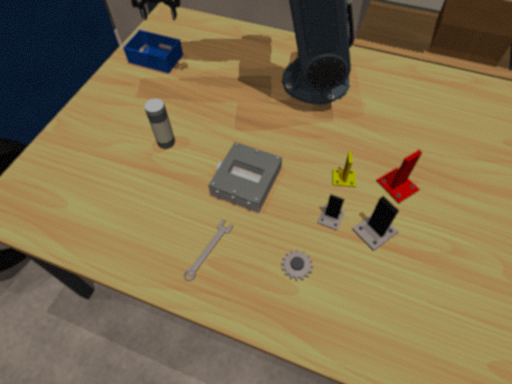

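View pics/top0.png

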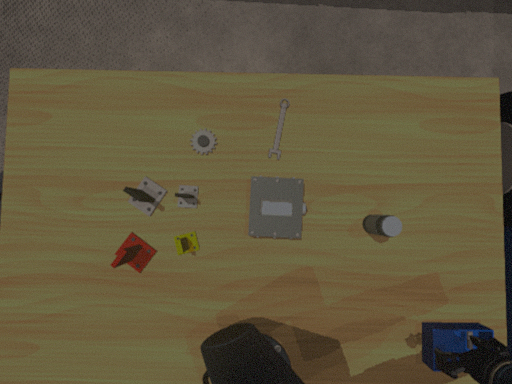

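The top view shows the small grey-and-black guide at about (187,197), with its larger twin at (145,196). The case is at (277,208) with its slot running along the image's horizontal, the sprocket at (204,142), the wrench at (279,130) and the can at (382,226). In the scene view the guide is at (331,212).

```bash
cat > h.py <<'E'
import numpy as np, cv2
from scipy.spatial.transform import Rotation as R
from rig import state, vision
def cam(n, s=None):
    p=vision.camera_params(n); K=np.array([[p['fx'],0,p['cx']],[0,p['fy'],p['cy']],[0,0,1]])
    if n=='wrist':
        s=s or state(); T=np.eye(4);T[:3,:3]=R.from_quat(s['ee_rot']).as_matrix();T[:3,3]=s['eef_pos']
        W=T@p['tool_from_camera']; return K,W[:3,:3],W[:3,3]
    r=R.from_rotvec(p['rvec']).as_matrix(); return K,r.T,-r.T@p['tvec']
def ray(c,uv): 
    K,r,o=c; d=r@np.linalg.inv(K)@np.array([*uv,1.]); return o,d/np.linalg.norm(d)
def onz(c,uv,z): o,d=ray(c,uv); return o+d*(z-o[2])/d[2]
def tri(rs):
    A=sum(np.eye(3)-np.outer(d,d) for o,d in rs); b=sum((np.eye(3)-np.outer(d,d))@o for o,d in rs)
    return np.linalg.solve(A,b)
def totool(p,s=None):
    s=s or state(); return R.from_quat(s['ee_rot']).inv().apply(np.asarray(p)-s['eef_pos'])
E
python3 - <<'E'
from h import *
t=cam('top');c=cam('scene')
print('guide foot',onz(t,(187,197),.006),onz(c,(331,219),.006))
print('slot',onz(t,(277,209),.054), onz(c,(246,174),.054), 'tri',tri([ray(t,(277,209)),ray(c,(246,174))]))
for n,uv in dict(case=[(250,177),(304,178),(302,240),(250,239)],spr=[(204,142)],wr=[(284,103),(274,157)],can=[(372,225)],big=[(147,196)]).items():
    print(n,[onz(t,u,.054 if n=='case' else .0).round(3) for u in uv])
s=state();print(R.from_quat(s['ee_rot']).as_matrix().round(3))
E
```

```text
guide foot [0.53724556 0.21027336 0.006     ] [0.55216132 0.21248754 0.006     ]
slot [ 0.50315184 -0.07165636  0.054     ] [ 0.52372842 -0.06084566  0.054     ] tri [ 0.50280829 -0.07256384  0.02081692]
case [array([0.599, 0.012, 0.054]), array([ 0.599, -0.153,  0.054]), array([ 0.411, -0.148,  0.054]), array([0.412, 0.009, 0.054])]
spr [array([0.715, 0.162, 0.   ])]
wr [array([ 0.847, -0.095,  0.   ]), array([ 0.67 , -0.064,  0.   ])]
can [array([ 0.457, -0.379,  0.   ])]
big [array([ 0.539,  0.338, -0.   ])]
[[ 0.941  0.339 -0.   ]
 [ 0.339 -0.941  0.001]
 [-0.    -0.001 -1.   ]]
```

Call:
drive_tool([
  [1, 1, -0.552, -0.14, 0, 0, 0.11],
  [1, 1, -0.552, -0.14, 0, 0, 0.11],
  [1, 1, -0.552, -0.14, 0, 0, 0.11],
  [1, 1, -0.552, -0.14, 0, 0, 0.11],
  [1, 1, -0.552, -0.14, 0, 0, 0.11],
  [1, 1, -0.552, -0.14, 0, 0, 0.11],
  [1, 1, -0.552, -0.14, 0, 0, 0.11],
  [1, 1, -0.552, -0.14, 0, 0, 0.11],
  [1, 1, -0.552, -0.14, 0, 0, 0.11],
  [1, 1, -0.552, -0.14, 0, 0, 0.11],
])

```text
clock: 1.1
eef_pos: [0.4817, -0.1475, 0.2873]
ee_rot: [1.0, 0.002, 0.0, -0.0]
contact_force: [0.3, -1.1, -0.0]
opening: 1.002
finger_force: 0.0
```

Call:
drive_tool([
  [1, 0.17, -0.18, 0, 0, 0, 0],
  [1, 0.17, -0.18, 0, 0, 0, 0],
  [1, 0.17, -0.18, 0, 0, 0, 0],
  [1, 0.17, -0.18, 0, 0, 0, 0],
])

```text
clock: 1.5
eef_pos: [0.5476, -0.0776, 0.2864]
ee_rot: [1.0, 0.001, -0.001, -0.0]
contact_force: [0.1, -0.1, -0.1]
opening: 0.998
finger_force: 0.0
```

```bash
python3 - <<'E'
from h import *
import json
s=state();I=vision.get_image('wrist');cv2.imwrite('pics/w1.png',I)
json.dump({k:list(s[k]) for k in('eef_pos','ee_rot')},open('w1.json','w'));print(s['eef_pos'],s['joint_velocities'].round(3))
E
```

```text
[ 0.54762894 -0.07759566  0.28641265] [-0.036 -0.025 -0.017  0.004 -0.005 -0.008]
```

View pics/w1.png

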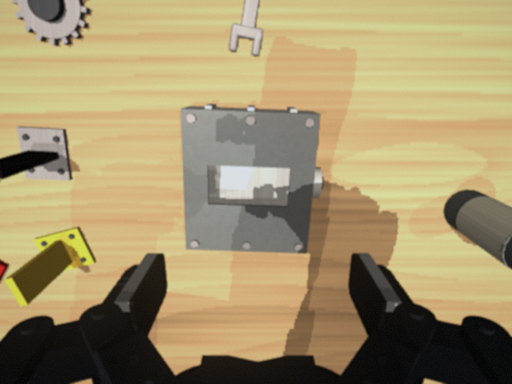

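The wrist view shows the lid with corners near (181,108), (320,112), (309,252) and (186,248). The slot spans about (208,165) to (290,205), and the guide's foot is at (18..71,127..180). Next I'll take a second view nearer the guide.

Call:
drive_tool([
  [1, 0.05, -0.5, -0.04, 0, 0, 0],
  [1, 0.05, -0.5, -0.04, 0, 0, 0],
  [1, 0.05, -0.5, -0.04, 0, 0, 0],
  [1, 0.05, -0.5, -0.04, 0, 0, 0],
  [1, 0.05, -0.5, -0.04, 0, 0, 0],
  [1, 0.05, -0.5, -0.04, 0, 0, 0],
  [1, 0.05, -0.5, -0.04, 0, 0, 0],
])

```text
clock: 2.25
eef_pos: [0.5722, 0.0555, 0.3031]
ee_rot: [0.999, 0.038, -0.002, -0.019]
contact_force: [0.2, -0.1, -0.3]
opening: 1.006
finger_force: 0.0
```

```bash
python3 - <<'E'
from h import *
import json
s=state();I=vision.get_image('wrist');cv2.imwrite('pics/w2.png',I)
json.dump({k:list(s[k]) for k in('eef_pos','ee_rot')},open('w2.json','w'));print(s['eef_pos'],s['joint_velocities'].round(3))
E
```

```text
[0.57222682 0.05545432 0.30313019] [0.028 0.009 0.017 0.009 0.011 0.001]
```

View pics/w2.png

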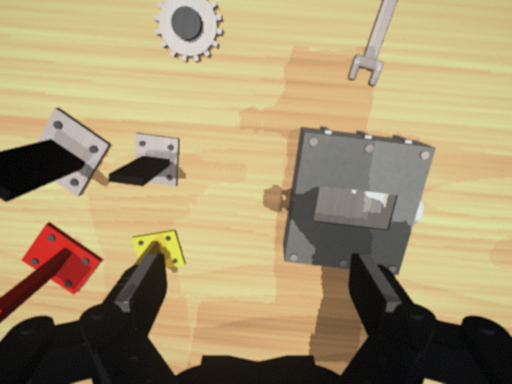

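The second view puts the guide's foot at (136..180,132..186) with its blade top to the left at about (110,178), and the case at (285..435,127..272). I'll enlarge crops to read the corners.

```bash
python3 - <<'E'
from h import *
print(state()['joint_positions'].round(3))
a=cv2.imread('pics/w1.png')[95:260,175:330];b=cv2.imread('pics/w2.png')[120:200,100:190]
c=cv2.imread('pics/w2.png')[175:240,300:400]; d=cv2.imread('pics/w1.png')[115:190,0:80]
f=lambda i,k:cv2.convertScaleAbs(cv2.resize(i,None,fx=k,fy=k,interpolation=cv2.INTER_CUBIC),alpha=1.3)
o=np.zeros((600,800,3),np.uint8)
for i,k,x,y in((a[:,:],2.5,0,0),(b,4,400,0),(c,3,400,330),(d,2.2,0,420)):
    j=f(i,k);j=j[:600-y,:800-x];o[y:y+j.shape[0],x:x+j.shape[1]]=j
cv2.imwrite('pics/m.png',o)
E
```

```text
[0.076 0.318 0.279 1.534 0.039 3.141]
```

View pics/m.png

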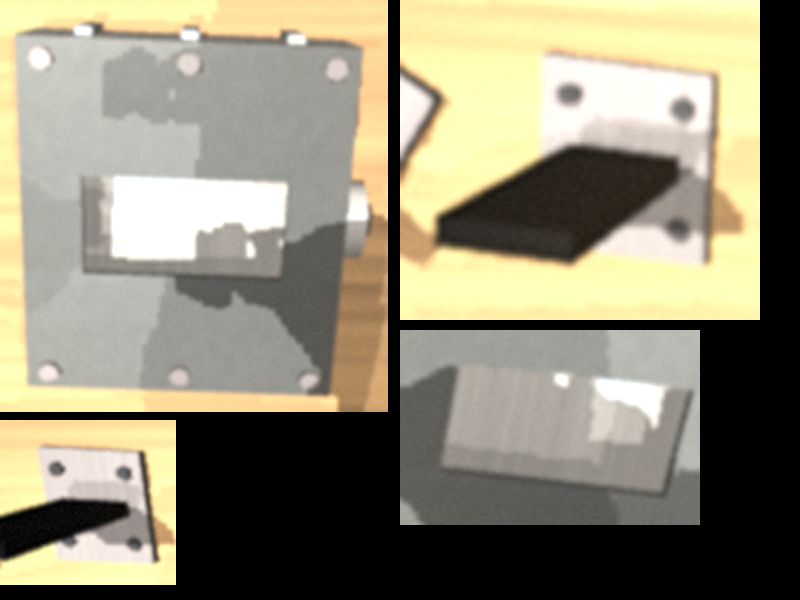

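The crops give clear corners for the slot in both views, for the foot in both views, and for the blade's top end face in the second view.

```bash
python3 - <<'E'
from h import *
import json
c1,c2=[cam('wrist',json.load(open(f'w{i}.json'))) for i in(1,2)]
S1=[(207.8,165.8),(289.8,168.2),(287.4,205.8),(208.2,203.4)];S2=[(318.3,186.3),(397.3,195),(388.3,229.7),(314.3,220)]
F1=[(18.2,126.8),(64.5,129.1),(71.4,179.1)];F2=[(136,133),(179.2,138.2),(176.8,185.8)]
B2=[(109.5,174.2),(143.8,179.2),(143.2,185.5),(109.5,181)]
def rep(n,P):
    P=np.array(P);print(n,P.round(4).tolist())
    print('  mean',P.mean(0).round(4),'sides',[np.linalg.norm(P[i]-P[i-1]).round(4) for i in range(len(P))])
    d=P[1]-P[0];print('  yaw of 0->1 from -y',np.degrees(np.arctan2(d[0],-d[1])).round(2))
rep('slot tri',[tri([ray(c1,a),ray(c2,b)]) for a,b in zip(S1,S2)])
for c,S in((c1,S1),(c2,S2)): rep('slot54',[onz(c,u,.054) for u in S])
L=[(181,108),(319,113),(307,252.5),(186,249)]
L=[(17/2.5+175,35/2.5+95),(361/2.5+175,47/2.5+95),(330/2.5+175,394/2.5+95),(28/2.5+175,385/2.5+95)]
rep('lid',[onz(c1,u,.054) for u in L])
f=[tri([ray(c1,a),ray(c2,b)]) for a,b in zip(F1,F2)];rep('foot tri',f);print('  ctr',(f[0]+f[2])/2)
for c,F in((c1,F1),(c2,F2)):
    g=[onz(c,u,.006) for u in F];rep('foot6',g);print('  ctr',(g[0]+g[2])/2)
rep('btop',[onz(c2,u,.106) for u in B2])
E
```

```text
slot tri [[0.5354, -0.0157, 0.0472], [0.5344, -0.1157, 0.0536], [0.4857, -0.1144, 0.0536], [0.4901, -0.0154, 0.055]]
  mean [ 0.5114 -0.0653  0.0524] sides [np.float64(0.046), np.float64(0.1002), np.float64(0.0488), np.float64(0.0991)]
  yaw of 0->1 from -y -0.54
slot54 [[0.5373, -0.0168, 0.054], [0.5346, -0.1157, 0.054], [0.4861, -0.1144, 0.054], [0.489, -0.0151, 0.054]]
  mean [ 0.5118 -0.0655  0.054 ] sides [np.float64(0.0484), np.float64(0.0989), np.float64(0.0486), np.float64(0.0993)]
  yaw of 0->1 from -y -1.56
slot54 [[0.5371, -0.0144, 0.054], [0.5345, -0.1155, 0.054], [0.4856, -0.1142, 0.054], [0.4903, -0.0156, 0.054]]
  mean [ 0.5119 -0.0649  0.054 ] sides [np.float64(0.0468), np.float64(0.1011), np.float64(0.0489), np.float64(0.0987)]
  yaw of 0->1 from -y -1.48
lid [[0.6036, 0.0097, 0.054], [0.5987, -0.1473, 0.054], [0.42, -0.1424, 0.054], [0.4249, 0.0169, 0.054]]
  mean [ 0.5118 -0.0658  0.054 ] sides [np.float64(0.1789), np.float64(0.1571), np.float64(0.1787), np.float64(0.1593)]
  yaw of 0->1 from -y -1.8
foot tri [[0.5767, 0.2394, 0.0021], [0.5742, 0.1783, 0.0027], [0.
[... 227 characters left out ...]
4, 0.1764, 0.006], [0.5062, 0.1798, 0.006]]
  mean [0.5526 0.1976 0.006 ] sides [np.float64(0.0908), np.float64(0.0601), np.float64(0.0682)]
  yaw of 0->1 from -y -2.69
  ctr [0.54173843 0.20812117 0.006     ]
foot6 [[0.5773, 0.2378, 0.006], [0.5751, 0.1774, 0.006], [0.5053, 0.181, 0.006]]
  mean [0.5526 0.1987 0.006 ] sides [np.float64(0.0917), np.float64(0.0605), np.float64(0.0699)]
  yaw of 0->1 from -y -2.1
  ctr [0.5413047  0.20938513 0.006     ]
btop [[0.546, 0.2288, 0.106], [0.5436, 0.19, 0.106], [0.536, 0.191, 0.106], [0.538, 0.2293, 0.106]]
  mean [0.5409 0.2098 0.106 ] sides [np.float64(0.0081), np.float64(0.0388), np.float64(0.0076), np.float64(0.0384)]
  yaw of 0->1 from -y -3.59
```

Call:
drive_tool([
  [1, -0.048, -0.39, 0.15, 0, 0, -0.462],
  [1, -0.048, -0.39, 0.15, 0, 0, -0.462],
  [1, -0.048, -0.39, 0.25, 0, 0, -0.462],
  [1, -0.048, -0.39, 0.25, 0, 0, -0.462],
  [1, -0.048, -0.39, 0.25, 0, 0, -0.462],
  [1, -0.048, -0.39, 0.25, 0, 0, -0.462],
  [1, -0.048, -0.39, 0.25, 0, 0, -0.462],
  [1, -0.048, -0.39, 0.25, 0, 0, -0.462],
  [1, -0.048, -0.39, 0.25, 0, 0, -0.462],
  [1, -0.048, -0.39, 0.25, 0, 0, -0.462],
  [1, -0.048, -0.39, 0.25, 0, 0, -0.462],
  [1, -0.048, -0.39, 0.25, 0, 0, -0.462],
])

```text
clock: 3.5
eef_pos: [0.5404, 0.2135, 0.2095]
ee_rot: [0.723, 0.691, 0.012, -0.016]
contact_force: [-0.8, 0.0, -0.3]
opening: 1.002
finger_force: 0.0
```

```bash
cat > go.py <<'E'
# usage: go.py x y z yaw tilt(deg, about world-ish guide y, + leans top to +x): prints shares from measured pose
from h import *
import sys
a=list(map(float,sys.argv[1:]));s=state();r=R.from_quat(s['ee_rot'])
T=R.from_euler('z',a[3],degrees=True)*R.from_euler('y',a[4],degrees=True)*R.from_matrix([[0,1,0],[1,0,0],[0,0,-1]])
print('pos',s['eef_pos'].round(4),'rot err deg',np.degrees((r.inv()*T).as_rotvec()).round(2),'j',s['joint_positions'].round(2),'F',s['contact_force'].round(1))
print('shift',(totool(a[:3],s)/.4).round(4),'turn',((r.inv()*T).as_rotvec()/np.pi).round(4))
E
python3 go.py .541 .2095 .069 -2.5 0
```

```text
pos [0.5404 0.2135 0.2095] rot err deg [-0.37 -2.21 -0.09] j [0.36 0.34 0.07 1.29 0.04 1.97] F [-0.8  0.  -0.3]
shift [-0.0235  0.0041  0.3505] turn [-0.002  -0.0123 -0.0005]
```

Call:
drive_tool([
  [1, -0.023, 0.004, 0.1, -0.002, -0.012, 0],
  [1, -0.023, 0.004, 0.22, -0.002, -0.012, 0],
  [1, -0.023, 0.004, 0.3, -0.002, -0.012, 0],
  [1, -0.023, 0.004, 0.351, -0.002, -0.012, 0],
  [1, -0.023, 0.004, 0.351, -0.002, -0.012, 0],
  [-1, -0.023, 0.004, 0.351, -0.002, -0.012, 0],
  [-1, -0.023, 0.004, 0.351, -0.002, -0.012, 0],
  [-1, -0.023, 0.004, 0.351, -0.002, -0.012, 0],
  [-1, -0.023, 0.004, 0.351, -0.002, -0.012, 0],
  [-1, -0.023, 0.004, 0.351, -0.002, -0.012, 0],
  [-1, -0.023, 0.004, 0.351, -0.002, -0.012, 0],
  [-1, -0.023, 0.004, 0.351, -0.002, -0.012, 0],
], force=60)

```text
clock: 4.7
eef_pos: [0.5413, 0.2103, 0.0695]
ee_rot: [0.722, 0.692, 0.001, -0.0]
contact_force: [-1.7, -0.8, 6.4]
opening: 0.111
finger_force: 59.6
```

```bash
python3 go.py .541 .2095 .069 -2.5 0
```

```text
pos [0.5413 0.2103 0.0695] rot err deg [ 0.06 -0.07  0.13] j [ 0.37  0.43 -0.17  0.98  0.    1.98] F [-1.7 -0.8  6.4]
shift [-0.002  -0.0006  0.0013] turn [ 0.0003 -0.0004  0.0007]
```

```bash
cat > st.py <<'E'
# stages in slot frame: (s,c,theta) mm,deg -> shares from measured pose
from h import *
import sys
C=np.array([.5118,-.0655,0]);Z=R.from_euler('z',-1.6,degrees=True);L=69.5
B=R.from_matrix([[0,1,0],[1,0,0],[0,0,-1]])
s0=state();r=R.from_quat(s0['ee_rot'])
print('t',s0['clock'],'pos',s0['eef_pos'].round(4),'F',s0['contact_force'].round(1),'open',round(float(s0['opening']),3),'j',s0['joint_positions'].round(2))
def G(s,c,th):
    t=np.radians(th);return s*np.cos(t)+c*np.sin(t),-s*np.sin(t)+c*np.cos(t)
def out(u,z,th):   # foot-bottom centre u,z in mm
    t=np.radians(th);uu,zz=u+L*np.sin(t),z+L*np.cos(t)
    p=C+Z.apply([-uu/1e3,0,0])+[0,0,zz/1e3];T=Z*R.from_euler('y',-th,degrees=True)*B
    print((u,z,th),'p',p.round(4),'row',(totool(p,s0)/.4).round(4),((r.inv()*T).as_rotvec()/np.pi).round(4))
# current foot in slot frame
ax=-r.as_matrix()[:,2];g=Z.inv().apply(s0['eef_pos']-ax*L/1e3-C)*1e3;a=Z.inv().apply(ax)
print('foot now u,y,z',-g[0].round(1),g[1].round(1),g[2].round(1),'tilt',np.degrees(np.arctan2(-a[0],a[2])).round(2))
for q in sys.argv[1:]:
    k,*v=q.split(',');v=list(map(float,v))
    out(*(v if k=='g' else (*G(*v),v[2])))
E
python3 st.py g,-97,130,0 s,-120,45.9,20
```

```text
t 4.7 pos [0.5413 0.2103 0.0695] F [-1.7 -0.8  6.4] open 0.111 j [ 0.37  0.43 -0.17  0.98  0.    1.98]
foot now u,y,z -21.8 276.6 0.0 tilt 0.06
(-97.0, 130.0, 0.0) p [ 0.6088 -0.0682  0.1995] row [-0.6883  0.1978 -0.3257] [ 0.0003 -0.0004 -0.0043]
(np.float64(-97.06438991566081), np.float64(84.17430849315343), 20.0) p [ 0.5851 -0.0675  0.1495] row [-0.6893  0.1384 -0.2007] [-0.1108  0.0004 -0.0043]
```

Call:
drive_tool([
  [-1, 0, 0, -0.1, 0, 0, 0],
  [-1, 0, 0, -0.2, 0, 0, 0],
  [-1, 0, 0, -0.3, 0, 0, 0],
  [-1, -0.1, 0.03, -0.3, 0, 0, -0.004],
  [-1, -0.2, 0.06, -0.3, -0.02, 0, -0.004],
  [-1, -0.3, 0.09, -0.3, -0.04, 0, -0.004],
  [-1, -0.4, 0.12, -0.3, -0.06, 0, -0.004],
  [-1, -0.5, 0.138, -0.29, -0.08, 0, -0.004],
  [-1, -0.6, 0.138, -0.26, -0.1, 0, -0.004],
  [-1, -0.65, 0.138, -0.23, -0.111, 0, -0.004],
  [-1, -0.689, 0.138, -0.2, -0.111, 0, -0.004],
  [-1, -0.689, 0.138, -0.2, -0.111, 0, -0.004],
  [-1, -0.689, 0.138, -0.2, -0.111, 0, -0.004],
])

```text
clock: 6.0
eef_pos: [0.5842, -0.0675, 0.1481]
ee_rot: [0.707, 0.686, 0.12, 0.124]
contact_force: [0.5, 0.4, -3.3]
opening: 0.109
finger_force: 59.7
```

```bash
python3 - <<'E'
from h import *
I=vision.get_image('scene')[110:230,190:350];cv2.imwrite('pics/s2.png',cv2.resize(I,None,fx=4,fy=4,interpolation=cv2.INTER_CUBIC))
E
python3 st.py s,-120,45.9,20 s,-75,45.9,20 s,-40,45.9,20 s,-20,45.9,20 s,-2.8,45.9,20
```

```text
t 6.05 pos [ 0.5848 -0.0672  0.1486] F [ 0.4 -0.5 -3.4] open 0.112 j [-0.13  0.16 -0.41  0.65  0.03  1.47]
foot now u,y,z -96.7 0.3 83.3 tilt 19.96
(np.float64(-97.06438991566081), np.float64(84.17430849315343), 20.0) p [ 0.5851 -0.0675  0.1495] row [-0.001   0.0014 -0.0017] [-0.0002  0.0004 -0.0002]
(np.float64(-54.77822198029493), np.float64(68.78340204349834), 20.0) p [ 0.5428 -0.0664  0.1341] row [-0.001  -0.1111 -0.0017] [-0.0002  0.0004 -0.0002]
(np.float64(-21.888980252788148), np.float64(56.812697027099944), 20.0) p [ 0.5099 -0.0654  0.1221] row [-0.0011 -0.1986 -0.0016] [-0.0002  0.0004 -0.0002]
(np.float64(-3.0951278370699775), np.float64(49.972294160586564), 20.0) p [ 0.4911 -0.0649  0.1153] row [-0.0011 -0.2486 -0.0016] [-0.0002  0.0004 -0.0002]
(np.float64(13.067585240447649), np.float64(44.089547695385065), 20.0) p [ 0.475  -0.0645  0.1094] row [-0.0012 -0.2916 -0.0015] [-0.0002  0.0004 -0.0002]
```

View pics/s2.png

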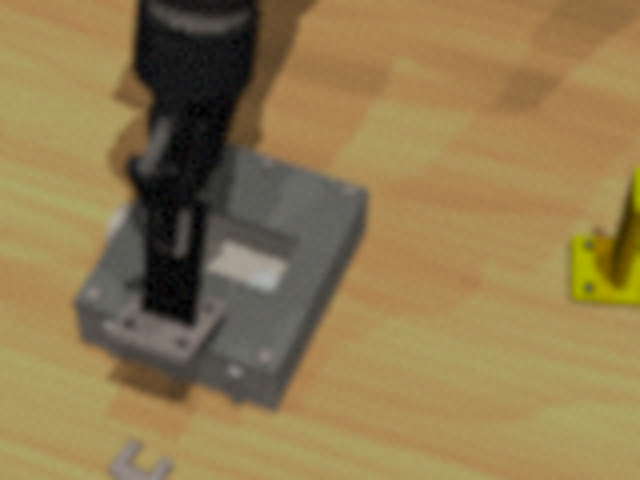

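The guide is held tilted above the lid's far border, with its leading edge pointing down at the slot. I'll slide it in along the foot's plane.

Call:
drive_tool([
  [-1, -0.001, -0.05, -0.002, 0, 0, 0],
  [-1, -0.001, -0.1, -0.002, 0, 0, 0],
  [-1, -0.001, -0.14, -0.002, 0, 0, 0],
  [-1, -0.001, -0.17, -0.002, 0, 0, 0],
  [-1, -0.001, -0.2, -0.002, 0, 0, 0],
  [-1, -0.001, -0.2, -0.002, 0, 0, 0],
  [-1, -0.001, -0.2, -0.002, 0, 0, 0],
])

```text
clock: 6.75
eef_pos: [0.51, -0.0656, 0.1225]
ee_rot: [0.706, 0.686, 0.121, 0.125]
contact_force: [1.4, 0.6, -4.0]
opening: 0.111
finger_force: 59.8
```

```bash
python3 st.py s,-20,45.9,20 s,-2.8,45.9,20 s,-2.8,27,20
```

```text
t 6.75 pos [ 0.51   -0.0656  0.1225] F [ 1.4  0.6 -4. ] open 0.111 j [-0.15  0.06 -0.6   0.56  0.04  1.45]
foot now u,y,z -22.0 -0.3 57.2 tilt 20.05
(np.float64(-3.0951278370699775), np.float64(49.972294160586564), 20.0) p [ 0.4911 -0.0649  0.1153] row [ 0.0004 -0.0505  0.0009] [ 0.0003  0.0005 -0.0001]
(np.float64(13.067585240447649), np.float64(44.089547695385065), 20.0) p [ 0.475  -0.0645  0.1094] row [ 0.0004 -0.0935  0.0008] [ 0.0003  0.0005 -0.0001]
(np.float64(6.6034045315925125), np.float64(26.3293571625314), 20.0) p [ 0.4814 -0.0647  0.0916] row [ 0.0005 -0.0936  0.0481] [ 0.0003  0.0005 -0.0001]
```

No contact so far, so I'll continue.

Call:
drive_tool([
  [-1, 0, -0.03, 0.001, 0, 0, 0],
  [-1, 0, -0.05, 0.001, 0, 0, 0],
  [-1, 0, -0.07, 0.001, 0, 0, 0],
  [-1, 0, -0.085, 0.001, 0, 0, 0],
  [-1, 0, -0.093, 0.001, 0, 0, 0],
  [-1, 0, -0.093, 0.001, 0, 0, 0],
  [-1, 0, -0.093, 0.001, 0, 0, 0],
])

```text
clock: 7.45
eef_pos: [0.4749, -0.0648, 0.1092]
ee_rot: [0.706, 0.686, 0.121, 0.125]
contact_force: [0.1, -0.2, -4.1]
opening: 0.111
finger_force: 59.7
```

```bash
python3 - <<'E'
from h import *
I=vision.get_image('scene')[120:210,200:320];J=vision.get_image('wrist')
o=np.zeros((384,790,3),np.uint8);o[:,:512]=J;I=cv2.resize(I,(278,208),interpolation=cv2.INTER_CUBIC);o[:208,512:]=I
cv2.imwrite('pics/s3.png',o)
E
python3 st.py s,-2.8,27,20
```

```text
t 7.55 pos [ 0.4749 -0.0648  0.1091] F [ 0.1  0.6 -3. ] open 0.108 j [-0.16  0.02 -0.69  0.51  0.05  1.44]
foot now u,y,z 13.1 -0.4 43.8 tilt 20.02
(np.float64(6.6034045315925125), np.float64(26.3293571625314), 20.0) p [ 0.4814 -0.0647  0.0916] row [0.0008 0.0003 0.0467] [ 0.0001  0.0005 -0.0002]
```

View pics/s3.png

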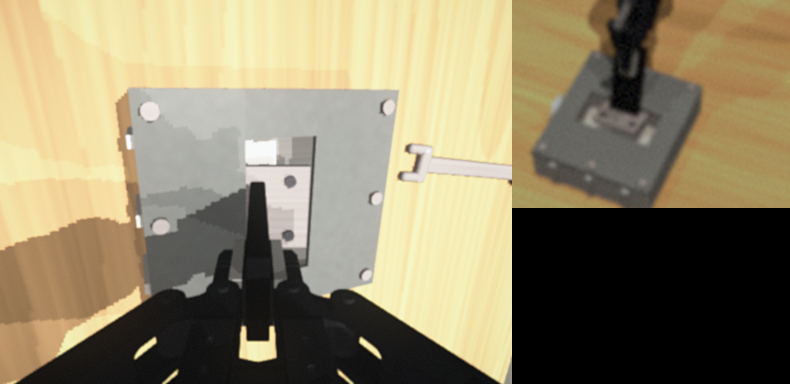

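In the wrist view the foot's leading half is already under the lid, to the left of (246,165). Its trailing edge at x≈307 is just inside the slot edge at x≈312. I'll lower it along the tool axis.

Call:
drive_tool([
  [-1, 0.001, 0, 0.01, 0, 0, 0],
  [-1, 0.001, 0, 0.02, 0, 0, 0],
  [-1, 0.001, 0, 0.03, 0, 0, 0],
  [-1, 0.001, 0, 0.04, 0, 0, 0],
  [-1, 0.001, 0, 0.047, 0, 0, 0],
  [-1, 0.001, 0, 0.047, 0, 0, 0],
  [-1, 0.001, 0, 0.047, 0, 0, 0],
])

```text
clock: 8.25
eef_pos: [0.4809, -0.0645, 0.0911]
ee_rot: [0.706, 0.686, 0.12, 0.125]
contact_force: [-0.8, 0.8, -3.2]
opening: 0.109
finger_force: 59.7
```

```bash
python3 st.py g,4,20,12 g,1.5,15,5 g,0,12,0 g,0,8,0 g,0,6.2,0
```

```text
t 8.25 pos [ 0.4809 -0.0645  0.0911] F [-0.8  0.8 -3.2] open 0.109 j [-0.16  0.05 -0.71  0.46  0.04  1.45]
foot now u,y,z 7.2 0.0 25.8 tilt 19.97
(4.0, 20.0, 12.0) p [ 0.4934 -0.065   0.088 ] row [-0.0003  0.0266  0.0181] [ 0.0443  0.0004 -0.0002]
(1.5, 15.0, 5.0) p [ 0.5042 -0.0653  0.0842] row [-0.0002  0.049   0.0362] [ 0.0832  0.0004 -0.0003]
(0.0, 12.0, 0.0) p [ 0.5118 -0.0655  0.0815] row [-0.0002  0.0644  0.049 ] [ 0.111   0.0004 -0.0003]
(0.0, 8.0, 0.0) p [ 0.5118 -0.0655  0.0775] row [-0.0002  0.061   0.0584] [ 0.111   0.0004 -0.0003]
(0.0, 6.2, 0.0) p [ 0.5118 -0.0655  0.0757] row [-0.0002  0.0595  0.0627] [ 0.111   0.0004 -0.0003]
```

Call:
drive_tool([
  [-1, 0, 0.013, 0.009, 0.022, 0, 0],
  [-1, 0, 0.027, 0.018, 0.044, 0, 0],
  [-1, 0, 0.038, 0.027, 0.064, 0, 0],
  [-1, 0, 0.049, 0.036, 0.083, 0, 0],
  [-1, 0, 0.057, 0.043, 0.097, 0, 0],
  [-1, 0, 0.064, 0.049, 0.111, 0, 0],
  [-1, 0, 0.062, 0.054, 0.111, 0, 0],
  [-1, 0, 0.061, 0.058, 0.111, 0, 0],
  [-1, 0, 0.061, 0.058, 0.111, 0, 0],
  [-1, 0, 0.061, 0.058, 0.111, 0, 0],
])

```text
clock: 9.25
eef_pos: [0.5112, -0.0654, 0.0779]
ee_rot: [0.717, 0.697, -0.0, 0.001]
contact_force: [0.9, -0.5, -3.3]
opening: 0.109
finger_force: 59.8
```

```bash
python3 st.py g,0,5.8,0
```

```text
t 9.25 pos [ 0.5112 -0.0654  0.0779] F [ 0.9 -0.5 -3.3] open 0.109 j [-0.13  0.32 -0.31  0.94 -0.    1.47]
foot now u,y,z 0.6 0.0 8.4 tilt 0.04
(0.0, 5.8, 0.0) p [ 0.5118 -0.0655  0.0753] row [-0.0003  0.0016  0.0066] [ 0.0002  0.0004 -0.0003]
```

Call:
drive_tool([
  [-1, 0, 0.001, 0.003, 0, 0, 0],
  [-1, 0, 0.001, 0.007, 0, 0, 0],
  [-1, 0, 0.001, 0.007, 0, 0, 0],
  [-1, 0, 0.001, 0.007, 0, 0, 0],
])

```text
clock: 9.65
eef_pos: [0.5123, -0.0653, 0.0757]
ee_rot: [0.717, 0.697, 0.0, 0.001]
contact_force: [-1.9, 2.4, 6.8]
opening: 0.108
finger_force: 61.1
```

```bash
python3 st.py g,0,5.8,0
```

```text
t 9.65 pos [ 0.5123 -0.0653  0.0757] F [-1.9  2.4  6.8] open 0.108 j [-0.13  0.33 -0.31  0.93 -0.    1.47]
foot now u,y,z -0.6 0.1 6.2 tilt 0.07
(0.0, 5.8, 0.0) p [ 0.5118 -0.0655  0.0753] row [-0.0004 -0.0013  0.001 ] [ 0.0004  0.0003 -0.0003]
```

The vertical force rose by 10 N, so the foot is on the floor. I'll release and retract.

Call:
drive_tool([
  [-0.5, 0, 0, 0, 0, 0, 0],
  [0, 0, 0, 0, 0, 0, 0],
  [0.5, 0, 0, 0, 0, 0, 0],
  [1, 0, 0, 0, 0, 0, 0],
  [1, 0, 0, 0, 0, 0, 0],
  [1, 0, 0, 0, 0, 0, 0],
  [1, 0, 0, -0.06, 0, 0, 0],
  [1, 0, 0, -0.15, 0, 0, 0],
  [1, 0, 0, -0.25, 0, 0, 0],
  [1, 0, 0, -0.35, 0, 0, 0],
  [1, -0.15, 0, -0.45, 0, 0, 0],
  [1, -0.3, 0, -0.45, 0, 0, 0],
  [1, -0.3, 0, -0.45, 0, 0, 0],
  [1, -0.3, 0, -0.45, 0, 0, 0],
])

```text
clock: 11.05
eef_pos: [0.5088, -0.1885, 0.2557]
ee_rot: [0.719, 0.695, -0.0, 0.001]
contact_force: [-0.0, 0.2, -1.2]
opening: 1.0
finger_force: 0.0
```

```bash
python3 - <<'E'
from h import *
I=vision.get_image('scene')[120:280,150:360];s=state();J=vision.get_image('wrist')
import json;json.dump({k:list(s[k]) for k in('eef_pos','ee_rot')},open('w4.json','w'));cv2.imwrite('pics/w4.png',J)
o=np.zeros((600,800,3),np.uint8);o[:384,:512]=J;I=cv2.resize(I,(283,216),interpolation=cv2.INTER_CUBIC);o[:216,512:795]=I;o[384:]=0
cv2.imwrite('pics/s4.png',o);print(s['clock'],s['eef_pos'])
E
```

```text
11.1 [ 0.50858597 -0.18676372  0.25515103]
```

View pics/s4.png

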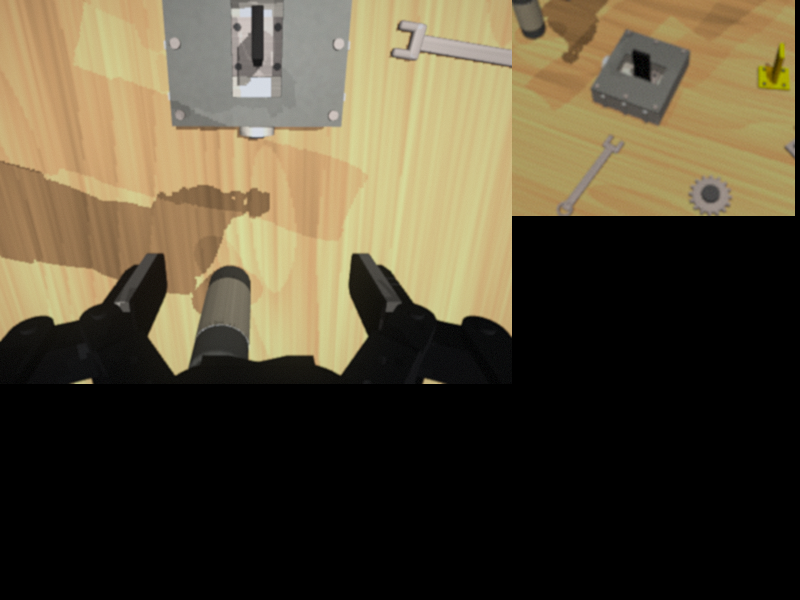

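The guide stands upright on its own. The blade at x≈257 is centred in the slot (232..283), the lid overlaps the foot on both sides, and the robot is clear.

```bash
python3 -c "
from rig import job;print(job.finish_job())"
```

```text
the job is handed in; nothing more can be done
None
```

The chain guide is standing upright in the chaincase, centred in the slot with its foot on the case floor, and I handed the job in at about 11 s; no verdict was returned.

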